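# Fit the two cogs to the stitch-marking machine

## Task

Change over the stitch-marking machine: pull the dust cap off its splined hub and stand it upright in the wooden tray, then slide the large cog fully home on the hub and the small cog fully home on top of it, both boss up, turning each until its wide groove finds the wide master spline. Lower the cogs gently, do not drop or force them. Make sure the spindle brake lever ends on, leaning towards the ribbed end of its base: throw it only if it is off, and do not push the wax tin, the plain steel ring, the hammer or the cork sole about.

Things in the scene. Friction and masses are not known exactly. Their poses are not given: they have to be found in the camera images.
- machine: blue cast stitch-marking machine fixed to the bench, a block 180 x 180 mm, 60 mm high, with a short steel marking roller sticking out to 163 mm from its centre on its own +x side (52 mm high at most). Origin under the centre of the block. The hub stands upright at the centre of its top.
- hub: upright fixed steel hub; it does not turn. Origin on its axis at its foot, on the machine's top (60 mm above the bench), z up. A round shoulder 60 mm across up to z = 6 mm: the large cog sits on it. Above, a core 30 mm across with four splines 90 degrees apart, 20.5 mm out from the axis: a 16 mm wide master along the hub's +x, and 7 mm ones along +y, -x, -y. Its yaw varies.
- hub_tip (a point): centre of the hub's flat tip, 70 mm above the hub's origin. The core is 30 mm across up to 64 mm, then tapers to 22 mm at the tip.
- hub_master (a point): outer edge of the flat top end of the master spline, 20.5 mm from the hub's axis along its +x, 60 mm above its origin. All four splines run from the shoulder up to this height; the 10 mm of core above it are a bare pilot.
- cog_large: large aluminium cog lying flat, boss up: a toothed disc 132 mm across the teeth, 14 mm thick, and on it an octagonal boss 56 mm across flats, up to 40 mm above the underside (flats face +x, +y, -x, -y and halfway between). Origin at the centre of its underside, z up. The through bore fits the hub when cog x lies along hub x. 0.3 to 0.6 kg.
- cog_large_mark (a point): mid of the dark straight line on the large cog's disc, 46 mm from its axis along its +x, over the master groove. The bore has a 20 mm wide master groove on this side and 11 mm grooves along +y, -x, -y: 2 mm play each side of every spline, about 1.8 mm around the core; it slides home in this one yaw only.
- cog_small: small aluminium cog lying flat, boss up: as the large one, with the same bore, boss, 14 mm disc and 40 mm height, but only 94 mm across the teeth. Origin at the centre of its underside, z up; master groove along its own +x. Its place is on the large cog's boss. 0.2 to 0.4 kg.
- cog_small_mark (a point): mid of the dark line on the small cog's disc, 36.5 mm from its axis along its +x, over its master groove.
- cap: grey plastic dust cap, an upturned cup 56 mm across, 50 mm high (44 mm deep inside, 48 mm bore) with a round knob on top, 36 mm across, from 50 to 80 mm above the rim. Origin at the centre of its lower rim, z up. At the start it hangs loosely over the hub, its ceiling on the hub's tip. 0.08 kg. Lifts straight off.
- tray: shallow square wooden tray fixed on the bench, 130 x 130 mm outside, walls 28 mm high and 5 mm thick, floor 5 mm thick; origin under its centre. Empty.
- brake_base: grey cast base of the spindle brake, fixed to the bench, 130 mm (x) x 65 mm (y), 36 mm high, with two lugs 58 mm high beside the pivot; origin under its centre. Three dark ribs across its top mark the on end, its own +x end. The lever's pivot lies over the centre, along the base's y, 47 mm above the bench.
- brake (a joint): brake lever angle. 0: off, leaning 0.5 rad from upright to the base's -x end; 1.0: on, leaning 0.5 rad to the +x (ribbed) end. A flat steel bar 26 mm wide, 10 mm thick, with a dark cross roller 44 mm long, 24 mm across at its end. Over-centre: past the middle (0.5) it falls to that end by itself. A push of 1 to 2 N moves it.
- brake_tip (a point): centre of the cross roller at the end of the brake lever, 80 mm from the pivot.
- wax_tin: round flat tin, 72 mm across, 45 mm high; origin under its centre. Bystander.
- hammer: hammer lying down; origin near its middle, x along the handle towards the head. Bystander.
- sole: flat cork shoe sole, 245 x 75 x 8 mm, lying down; origin under its middle. Bystander.
- spacer: plain steel ring with a smooth round bore and no splines, 60 mm across, 44 mm bore, 22 mm high, lying flat; origin under its centre. Not needed; bystander.
Mind the look-alikes: they are no part of the job. What is shaped like the cog_large but red is not meant.

How it is judged (in metres and radians):
On the way, in this order (a step that is already met when the one before it is completed fails the run):
1. the dust cap is off the hub (horizontal distance between cap and hub above 0.08 m), for 0.1 s.
2. the large cog is fully home on the hub's shoulder (horizontal distance between cog_large and hub below 0.005 m and z of cog_large in the frame of hub between 0.003 and 0.009 m and angle between cog_large's own z axis and vertical below 0.06 rad), for 0.2 s.
3. the small cog is fully home on the large one (horizontal distance between cog_small and hub below 0.005 m and z of cog_small in the frame of hub between 0.043 and 0.049 m and angle between cog_small's own z axis and vertical below 0.06 rad), for 0.2 s.
At the end, for the whole second after the job is handed in: Large cog on the hub's shoulder, small cog on the large one (each within 3 mm in height, 5 mm of the axis, 0.06 rad of level, boss up); cap upright (0.15 rad) on the tray's floor (rim below 15 mm), within 50 mm of its centre; brake on (above 0.85); all at rest (all of step 2 and all of step 3 and horizontal distance between cap and tray below 0.05 m and height (world z) of cap below 0.015 m and angle between cap's own z axis and vertical below 0.15 rad and linear speed of each of cap, cog_large, cog_small below 0.02 m/s and value of joint brake above 0.85 rad); the robot touches nothing.
It fails at once if a cog is dropped or forced onto the hub or the other cog (contact force above 90 N) (contact force between any of cog_large, cog_small and hub above 90 N or contact force between cog_small and cog_large above 90 N).
It fails at once if the brake lever, on at the start, is thrown off (value of joint brake below 0.3 rad and distance of brake_tip from where it was at the start of the episode above 0.055 m).
It fails at once if a bystander is moved more than 40 mm (distance of any of wax_tin, hammer, sole, spacer from where it was at the start of the episode above 0.04 m).
It also fails if it takes over 72 s, if anything falls off the work surface, if the arm or the gripper's body presses on something with over 40 N, if the wrist force passes 120 N, or if a joint passes its speed limit or range.

## Robot

A 6-joint arm with a two-finger parallel gripper is mounted at the origin on the work surface. World frame = base frame: x ahead of the robot, y to its left, z up, the work surface at z = 0. Lengths are in m, angles in degrees, forces in N, time in s.
With the tool pointing down it reaches from about 0.375 to 0.825 m from the base axis. Payload 5.5 kg.
Tool frame: the origin (TCP) lies midway between the tips of the shut fingers; the grasp point (between the pads) lies 19 mm behind it; z points along the fingers, y is the line along which they close (so a half turn about z gives the same grasp; the last joint's range is limited). The gripper opens to 85 mm and grips with 20 to 120 N. Pads are 22 mm wide; open, the fingers measure 114 mm over their backs; the gripper's body (76 mm by 85 mm) begins 54 mm behind the grasp point. The pads swing forward as they close: fully open they stand 13 mm farther back than shut.
Start: joints at [-67.494, 17.962, -2.699, 69.339, 0, 90], TCP at [0.23, -0.554, 0.231] pointing down, gripper open.
Joint ranges: [-152.73, 152.73], [-39.44, 99.34], [-58.76, 71.6], [-118.89, 123.64], [-81.53, 83.1], [-180, 180]. Speed limits (degrees/s): [136.94, 136.94, 172.46, 180, 180, 180].

## Interface

Orientations are given as [roll, pitch, yaw] about the fixed x, y, z axes, in that order (R = Rz(yaw) Ry(pitch) Rx(roll)).
In Python, from cell import env gives the robot as it stands. Calls block until the motion is done:
- env.move_ptp(position, orientation): joint-space move of the TCP to a pose.
- env.move_linear(position, rot=None, feed=0.15): straight line of the TCP; rot=None keeps the orientation; feed is the mean speed in m/s.
- env.goto_joints(angles): joint-space move.
- env.ungrasp() and env.grasp(grip_force=None): open the fingers fully, or close them until they stop; grip_force is the grip in N (None keeps the last).
- env.wait(seconds).
- env.ik(position, orientation): joint angles nearest the present ones, or None.
- env.snapshot(name): name is "side" or "top" or "wrist"; returns the picture (384x512x3 uint8, red, green, blue); there is no depth.
- env.get_calibration(name): a dict with "fovy" (degrees; the focal length in pixels is half the picture's height over the tangent of half this angle, whatever the lens; pixels are square), "cx", "cy" (the principal point, pixels), "dist" ([k1, k2, p1, p2, k3] as OpenCV has them; the pictures are not rectified), "R" (3x3) and "t" (3): a world point X has camera coordinates R X + t. Camera axes: x right, y down, z forward; pixel columns grow to the right and rows downward; lengths in m; the calibration is good to about 2 mm. A picture is of the moment at which its call begins: read the wrist's pose just before it. get_calibration takes no time and is no camera call; for the wrist camera it gives the pose at the moment of the call.
A pose or a line that the arm cannot do raises env.MotionError and nothing moves.
- env.close_job(): hands the job in; it is judged then, once.
Readings, each from a call of its own:
- env.read_t(): time.
- env.read_q(): joint angles.
- env.read_joint_vel(): joint speeds.
- env.read_tau(): joint torques, N m.
- env.read_tool_pos(): TCP position.
- env.read_ee_rot(): TCP orientation.
- env.read_force(): force on the tool from outside, world axes, zero at the start.
- env.read_ft_torque(): the same for the moment, N m.
- env.read_gripper_width(): finger opening in m.
- env.read_grip_force(): force on a finger pad.
Only numpy, scipy, OpenCV 4.12 (cv2) and the standard library are available. Lean on these libraries where they do the work, as an engineer would, in place of code of your own. Each camera call takes 0.05 s, during which the arm holds its last target. There are 200 camera calls.

## Working session

There is one attempt and no reset: what is moved stays moved. The work goes in short steps, each a Python script; the robot and the scene stay as the last script left them, time stands still between calls to the robot, and variables do not carry over. Pictures are saved under pics/ and viewed, at most 10 in all, crops included, and the job is handed in when it is done.

```bash
mkdir -p pics; ls
python3 - <<'E'
from cell import env
import cv2,numpy as np
for n in("top","side"):
    im=env.snapshot(n); cv2.imwrite(f"pics/{n}0.png",im[:,:,::-1])
    cv2.imwrite(f"pics/{n}0b.png",cv2.resize(im[:,:,::-1],(800,600),interpolation=cv2.INTER_CUBIC))
    c=env.get_calibration(n); print(n,c)
print(env.read_t(),env.read_tool_pos(),env.read_ee_rot())
c=env.get_calibration("wrist");print(c)
E
```

```text
pics
top {'fovy': 48.1892294762892, 'cx': 255.419974545613, 'cy': 192.42615689862393, 'dist': array([0.02285861, 0.        , 0.        , 0.        , 0.        ]), 'R': array([[ 0.02186538, -0.99960723,  0.0175295 ],
       [-0.9865189 , -0.02441675, -0.1618156 ],
       [ 0.16218006, -0.01375502, -0.98666531]]), 't': array([-0.02024626,  0.43252278,  1.49253803])}
side {'fovy': 50.020201576494784, 'cx': 258.28880083507374, 'cy': 192.6978063614131, 'dist': array([-0.07202847,  0.        ,  0.        ,  0.        ,  0.        ]), 'R': array([[-0.97239083, -0.23245223,  0.02054362],
       [-0.13704932,  0.49760647, -0.85650761],
       [ 0.18887447, -0.83567563, -0.51572539]]), 't': array([0.41277887, 0.16179006, 1.20703272])}
0.1 [ 0.22947032 -0.55381396  0.23051506] [-1.79910756e+02 -1.03593025e-03  2.25044064e+01]
{'fovy': 64.01195406195458, 'cx': 254.41868301363172, 'cy': 191.16128103674018, 'dist': array([0.02606872, 0.        , 0.        , 0.        , 0.        ]), 'R': array([[ 3.83205502e-01, -9.23663086e-01, -2.14477752e-04],
       [-8.82015163e-01, -3.65995705e-01,  2.96810371e-01],
       [-2.74231282e-01, -1.13550195e-01, -9.54936415e-01]]), 't': array([-0.60064921, -0.03973787,  0.37709417])}
```

View pics/top0b.png

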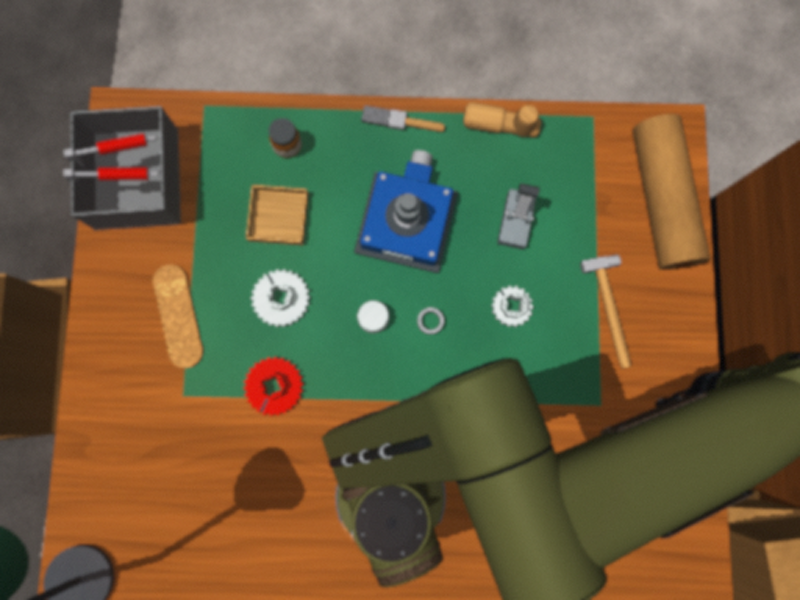

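View pics/side0b.png

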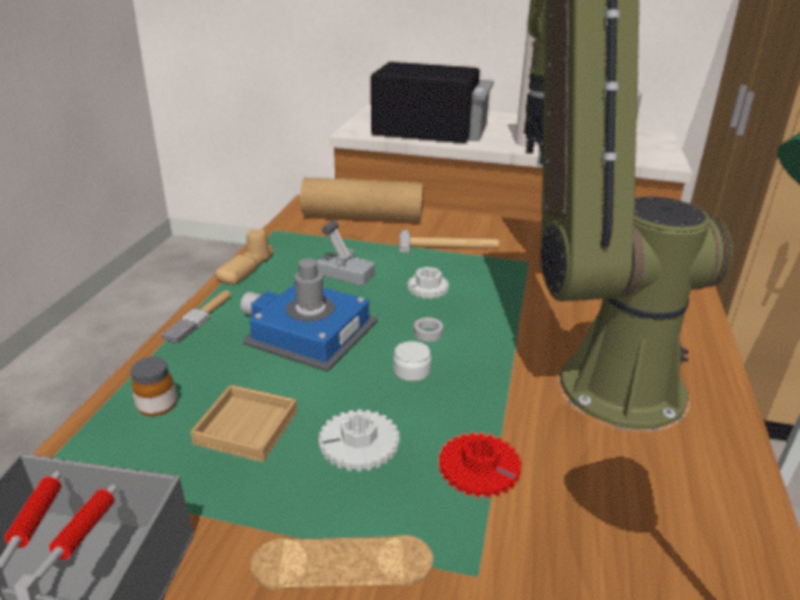

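Top view (800x600 px): knob at (408,203), tray (278,214), large cog (280,297), small cog (513,305), brake base (518,215), with its lever roller at about (525,190). Next I'll turn these into positions.

```bash
cat > h.py <<'E'
from cell import env
import cv2,numpy as np
def K(c):
    f=192/np.tan(np.radians(c["fovy"]/2)); return np.array([[f,0,c["cx"]],[0,f,c["cy"]],[0,0,1]])
def back(c,px,z):
    u=cv2.undistortPoints(np.array([[px]],float),K(c),c["dist"])[0,0]
    d=c["R"].T@np.array([u[0],u[1],1]); o=-c["R"].T@c["t"]
    return o+d*(z-o[2])/d[2]
def proj(c,X):
    return cv2.projectPoints(np.array(X,float).reshape(-1,3),cv2.Rodrigues(c["R"])[0],c["t"],K(c),c["dist"])[0][:,0]
def snap(n,name):
    c=env.get_calibration(n); im=env.snapshot(n)[:,:,::-1].copy()
    cv2.imwrite(f"pics/{name}.png",im); np.save(f"pics/{name}.npy",c,allow_pickle=True); return c,im
def load(name): return np.load(f"pics/{name}.npy",allow_pickle=True).item(),cv2.imread(f"pics/{name}.png")
E
python3 - <<'E'
from h import *
c=env.get_calibration("top")
s=1.5625
for n,p,z in [("knob",(408,200),.18),("tray",(278,214),.0),("cogL",(281,297),.02),("markL",(271,281),.014),("cogS",(514,306),.02),("brake",(518,217),.036),("rollr",(524,190),.117),("ring",(431,320),.02),("tin",(373,316),.045),("red",(274,385),.014),("sole",(178,316),0),("hamhead",(602,263),.02),("mach",(408,215),.06)]:
    print(n,back(c,np.array(p)/s,z).round(3))
cw=env.get_calibration("wrist"); from scipy.spatial.transform import Rotation as Ro
R=Ro.from_euler("xyz",env.read_ee_rot(),degrees=True).as_matrix()
o=-cw["R"].T@cw["t"]; print("cam in tool",R.T@(o-env.read_tool_pos()),"view",R.T@cw["R"].T)
for p in [(.6,.0,.35),(.5,.25,.35),(.5,-.2,.35)]:
  for yaw in(0,45,-45,90,-90,135,180):
    q=env.ik(p,[180,0,yaw]); print(p,yaw,None if q is None else np.round(q))
E
```

```text
knob [ 0.625 -0.022  0.18 ]
tray [0.64  0.281 0.   ]
cogL [0.437 0.261 0.02 ]
markL [0.475 0.287 0.014]
cogS [ 0.43  -0.275  0.02 ]
brake [ 0.637 -0.283  0.036]
rollr [ 0.675 -0.281  0.117]
ring [ 0.392 -0.084  0.02 ]
tin [0.395 0.048 0.045]
red [0.237 0.267 0.014]
sole [0.39  0.498 0.   ]
hamhead [ 0.536 -0.481  0.02 ]
mach [ 0.628 -0.026  0.06 ]
cam in tool [ 0.07425278  0.00100089 -0.14125207] view [[ 4.88249276e-04 -9.54930926e-01 -2.96827708e-01]
 [ 9.99998979e-01  6.75710564e-05  1.42750516e-03]
 [-1.34311186e-03 -2.96828102e-01  9.54929984e-01]]
(0.6, 0.0, 0.35) 0 [   0.   17.   12.   84.    0. -180.]
(0.6, 0.0, 0.35) 45 [  0.  17.  12.  84.   0. 135.]
(0.6, 0.0, 0.35) -45 [   0.   17.   12.   84.    0. -135.]
(0.6, 0.0, 0.35) 90 [ 0. 17. 12. 84.  0. 90.]
(0.6, 0.0, 0.35) -90 [  0.  17.  12.  84.   0. -90.]
(0.6, 0.0, 0.35) 135 [ 0. 17. 12. 84.  0. 45.]
(0.6, 0.0, 0.35) 180 [ 0. 17. 12. 84.  0.  0.]
(0.5, 0.25, 0.35) 0 [  27.   12.    5.   83.    0. -153.]
(0.5, 0.25, 0.35) 45 [ 27.  12.   5.  83.   0. 162.]
(0.5, 0.25, 0.35) -45 [  27.   12.    5.   83.    0. -108.]
(0.5, 0.25, 0.35) 90 [ 27.  12.   5.  83.   0. 117.]
(0.5, 0.25, 0.35) -90 [ 27.  12.   5.  83.   0. -63.]
(0.5, 0.25, 0.35) 135 [27. 12.  5. 83.  0. 72.]
(0.5, 0.25, 0.35) 180 [27. 12.  5. 83.  0. 27.]
(0.5, -0.2, 0.35) 0 [-22.  10.   3.  82.   0. 158.]
(0.5, -0.2, 0.35) 45 [-22.  10.   3.  82.   0. 113.]
(0.5, -0.2, 0.35) -45 [ -22.   10.    3.   82.    0. -157.]
(0.5, -0.2, 0.35) 90 [-22.  10.   3.  82.   0.  68.]
(0.5, -0.2, 0.35) -90 [ -22.   10.    3.   82.    0. -112.]
(0.5, -0.2, 0.35) 135 [-22.  10.   3.  82.   0.  23.]
(0.5, -0.2, 0.35) 180 [-22.  10.   3.  82.   0. -22.]
```

Run:
```python
from h import *
for n,p in [("A",(.535,-.21,.30)),("B",(.625,.03,.33)),("C",(.535,.33,.30))]:
    env.move_ptp(p,[180,0,90]); snap("wrist",n); print(env.read_t(),env.read_tool_pos().round(4))
a=[load(n)[1] for n in "ABC"]
r=lambda i,x0,x1,y0,y1,w,h: cv2.resize(i[y0:y1,x0:x1],(w,h),interpolation=cv2.INTER_CUBIC)
m=np.zeros((600,800,3),np.uint8)
for i,(x,y) in zip(a,[(0,0),(400,0),(0,300)]): m[y:y+300,x:x+400]=cv2.resize(i,(400,300),interpolation=cv2.INTER_AREA)
cv2.imwrite("pics/m1.png",m)
```

```text
1.85 [ 0.5345 -0.211   0.2998]
2.9083 [0.6247 0.0284 0.3299]
4.1583 [0.5359 0.3286 0.3003]
```

View pics/m1.png

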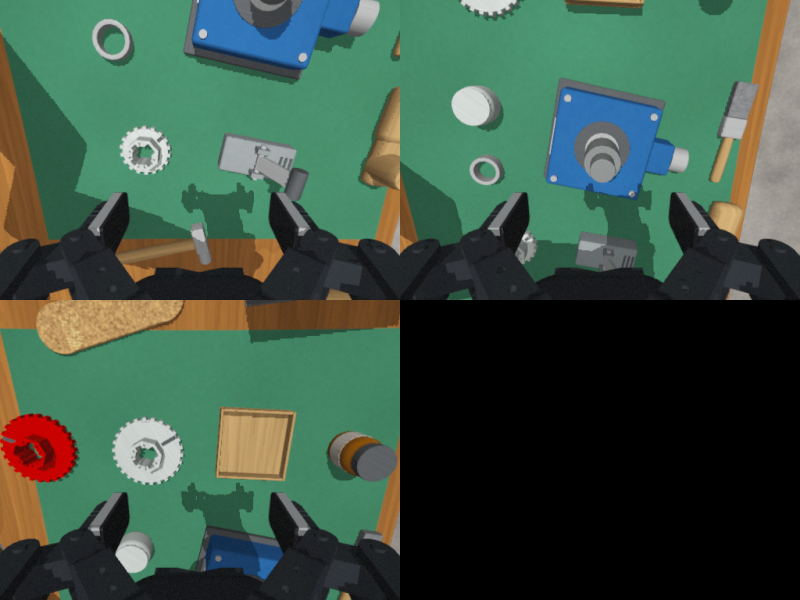

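The brake lever leans towards the ribs on the base's right-hand (+x) end, so it is already on and I'll leave it alone. In the tiled picture, the knob is at (602,170), the large cog at (148,452) with its mark at (170,440), the small cog at (145,150), and the tray corners at (219,409) to (289,481).

```bash
cat >> h.py <<'E'
from scipy.optimize import minimize
def cog(name,guess,Rd,rmark):
    c,im=load(name); g=im.astype(int)
    hsv=cv2.cvtColor(im,cv2.COLOR_BGR2HSV); mask=((hsv[:,:,1]<50)&(hsv[:,:,2]>70)).astype(np.uint8)
    p=proj(c,[[*guess,.01]])[0]; th=np.linspace(0,2*np.pi,361)[:-1]; cs=np.c_[np.cos(th),np.sin(th)]
    pr=np.linalg.norm(proj(c,[[guess[0]+Rd,guess[1],.01]])[0]-p)
    w=np.zeros_like(mask); cv2.circle(w,tuple(int(v) for v in p),int(pr*1.35),1,-1); mask*=w
    n,l,s,_=cv2.connectedComponentsWithStats(mask); mask=(l==1+np.argmax(s[1:,4])).astype(np.uint8)
    hull=cv2.convexHull(cv2.findContours(mask,0,2)[0][0]) if False else cv2.convexHull(np.argwhere(mask)[:,::-1].astype(np.int32))
    M=cv2.moments(hull); ob=np.array([M["m10"],M["m01"]])/M["m00"]
    xy=np.array(guess,float)
    for _ in range(8):
        P=np.vstack([np.c_[xy+Rd*cs,np.full(360,z)] for z in(0,.014)]); h=cv2.convexHull(proj(c,P).astype(np.float32))
        m=cv2.moments(h); e=ob-np.array([m["m10"],m["m01"]])/m["m00"]
        J=np.array([proj(c,[[*(xy+d),.01]])[0]-proj(c,[[*xy,.01]])[0] for d in np.eye(2)*.01]).T/.01
        xy=xy+np.linalg.solve(J,e)
    gray=cv2.cvtColor(im,cv2.COLOR_BGR2GRAY).astype(np.float32)
    v=np.zeros(720); t=np.radians(np.arange(720)/2)
    for r in np.linspace(rmark-5,rmark+5,11):
        q=proj(c,np.c_[xy[0]+r*np.cos(t),xy[1]+r*np.sin(t),np.full(720,.014)]).astype(np.float32)
        v+=cv2.remap(gray,q[:,0:1],q[:,1:2],cv2.INTER_LINEAR)[:,0]/11
    k=np.ones(7)/7; vs=np.convolve(np.r_[v[-3:],v,v[:3]],k,"valid"); i=np.argmin(vs)
    a=np.arange(i-16,i+17); wt=np.clip(np.median(vs)-v[a%720],0,None); yaw=(a*wt).sum()/wt.sum()/2
    return xy,yaw,(M["m00"]/m["m00"]),(vs[i],np.median(vs))
E
python3 - <<'E'
from h import *
print(cog("C",(.437,.261),.066,.046)); print(cog("A",(.43,-.275),.047,.0365))
c,_=load("A"); print("S centre proj",proj(c,[[.43,-.275,.02]]))
c,_=load("B"); print("knob",back(c,(202*1.28,171*1.28),.166))
for s in[((568-400),98),((654-400),117),((549-400),183),((632-400),194)]: print("bolt",back(c,np.array(s)*1.28,.06))
c,_=load("C"); T=[back(c,np.array((x,y))*1.28,.028) for x,y in[(219,109),(295,111),(289,181),(218,178)]]; print(np.round(T,3),np.mean(T,0))
E
```

```text
(array([0.43881051, 0.26317596]), np.float64(30.286539128056084), 0.9812738364488138, (np.float64(8.674145153590612), np.float64(18.76008251735142)))
(array([ 0.4327072 , -0.27356204]), np.float64(39.23763266450224), 0.9773680818604397, (np.float64(9.538060733250207), np.float64(20.182331766401017)))
S centre proj [[182.46892856 195.80803059]]
knob [ 0.62824084 -0.02343278  0.166     ]
bolt [0.57225425 0.06484215 0.06      ]
bolt [0.71884365 0.03264409 0.06      ]
bolt [ 0.53057436 -0.09155746  0.06      ]
bolt [ 0.68704827 -0.11464979  0.06      ]
[[0.57  0.346 0.028]
 [0.7   0.342 0.028]
 [0.704 0.211 0.028]
 [0.571 0.218 0.028]] [0.63629006 0.27943603 0.028     ]
```

```bash
sed -i 's/rmark-5,rmark+5/rmark-.005,rmark+.005/' h.py
python3 - <<'E'
from h import *
print(cog("C",(.437,.261),.066,.046)); print(cog("A",(.43,-.275),.047,.0365))
# cap off
x,y=.6280,-.0245
env.move_ptp((x,y,.24),[180,0,90]); env.move_linear((x,y,.140),feed=.15)
env.grasp(40); print("w",env.read_gripper_width(),env.read_grip_force(),env.read_t(),env.read_force())
env.move_linear((x,y,.225),feed=.15); print("w",env.read_gripper_width(),env.read_force(),env.read_t(),env.read_tool_pos())
c,im=snap("wrist","D")
E
```

```text
(array([0.43881051, 0.26317596]), np.float64(30.27394728723629), 0.9812738364488138, (np.float64(95.92117704663957), np.float64(206.3977838243757)))
(array([ 0.4327072 , -0.27356204]), np.float64(38.9954157277542), 0.9773680818604397, (np.float64(112.38099942888532), np.float64(216.31085102898732)))
w 0.0349521638938339 39.67987060546875 6.8833 [-0.19057699 -1.21665009  4.86324669]
w 0.034665214721814434 [ 0.16303519  0.13485676 -1.11717234] 7.6 [ 0.62741273 -0.02451975  0.22389423]
```

Run:
```python
from h import *
env.move_ptp((.636,.2795,.16),[180,0,90]); env.move_linear((.636,.2795,.0615),feed=.15)
print(env.read_force(),env.read_tool_pos()); env.ungrasp(); env.move_linear((.636,.2795,.17),feed=.3)
print(env.read_t())
# hub views at yaw 90
env.move_ptp((.627,.02,.28),[180,0,90]); env.wait(.1); snap("wrist","E"); snap("top","E2"); print(env.read_t())
c,im=load("E"); p=proj(c,[[.627,-.026,.1]])[0].astype(int); print(p,back(c,p,.1))
x,y=p; cr=im[max(0,y-75):y+75,x-100:x+100]; cv2.imwrite("pics/E_c.png",cv2.resize(cr,(800,600),interpolation=cv2.INTER_CUBIC)); print(x-100,max(0,y-75),cr.shape)
c,im=load("E2"); p=proj(c,[[.636,.28,.05]])[0].astype(int)
```

```text
[ 0.63503251 -0.37410486 -0.18964488] [0.63670066 0.27915022 0.06212624]
10.7
11.9917
[255 209] [ 0.62634932 -0.02487185  0.1       ]
155 134 (150, 200, 3)
```

View pics/E_c.png

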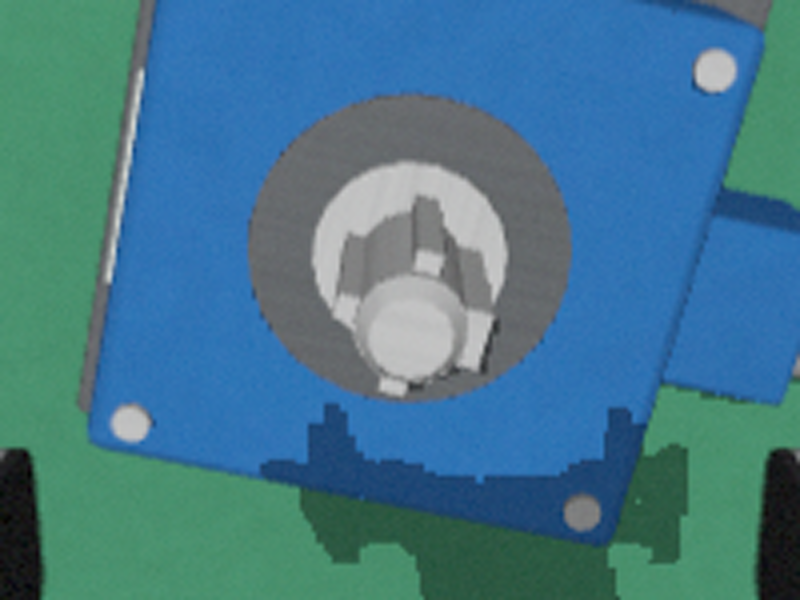

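The cap is in the tray. In the crop, the hub's master spline is on the right at (480,343), the narrow ones are at (429,262), (347,305) and (393,386), the tip is at (410,340), and the shoulder circle spans x 313–508.

Run:
```python
from h import *
c,im=load("E")
B=lambda x,y,z: back(c,(155+(x+.5)/4-.5,134+(y+.5)/4-.5),z)
print("tip",B(411,340,.13))
u,d,l,r=[B(*p,.12) for p in[(430,252),(392,396),(336,304),(491,345)]]
print("mid ud",(u+d)/2,"lr",(l+r)/2,"len",np.linalg.norm(u-d),np.linalg.norm(l-r))
print("yaw",np.degrees(np.arctan2(*(u-d)[1::-1]))-90,np.degrees(np.arctan2(*(r-l)[1::-1])))
# shoulder: gray plinth+shoulder rim pts
print("sh l,r,t",B(313,255,.066),B(508,255,.066),B(410,161,.066))
print("plinth l,r,t,b z.06",B(248,248,.06),B(572,248,.06),B(412,95,.06),B(412,403,.06))
b=[B(*p,.06) for p in[(715,71),(130,424),(582,512)]]; print(b,"mach yaw",np.degrees(np.arctan2(*(b[2]-b[1])[1::-1])),(b[0]+b[1])/2)
```

```text
tip [ 0.62873431 -0.02399766  0.13      ]
mid ud [ 0.62872512 -0.02398485  0.12      ] lr [ 0.62957611 -0.02377763  0.12      ] len 0.0416676046691131 0.042246990185060146
yaw -13.52877553506434 -15.67402757708036
sh l,r,t [ 0.59949571 -0.0226943   0.066     ] [ 0.65871342 -0.02253639  0.066     ] [0.62880959 0.00677462 0.066     ]
plinth l,r,t,b z.06 [ 0.57906343 -0.02247855  0.06      ] [ 0.67891648 -0.02221317  0.06      ] [0.62935435 0.02541948 0.06      ] [ 0.62990169 -0.07468023  0.06      ]
[array([0.71849227, 0.03272649, 0.06      ]), array([ 0.53905912, -0.08226361,  0.06      ]), array([ 0.68618862, -0.11383138,  0.06      ])] mach yaw -12.109655686556112 [ 0.62877569 -0.02476856  0.06      ]
```

```bash
cat >> h.py <<'E'
def centre(xy,yaw,view):
    x,y=xy
    env.move_ptp((x,y,.10),[180,0,yaw+90]); env.move_linear((x,y,.016),feed=.15)
    env.grasp(20); print("w1",env.read_gripper_width(),env.read_force().round(1)); env.ungrasp()
    env.move_linear((x,y,.05),feed=.2); env.move_ptp((x,y,.05),[180,0,yaw]); env.move_linear((x,y,.016),feed=.15)
    env.grasp(20); print("w2",env.read_gripper_width(),env.read_force().round(1))
    p=env.read_tool_pos(); print("tool",p,env.read_ee_rot())
    if view:
        env.ungrasp(); env.move_linear((x,y,.10),feed=.3); env.move_ptp((x,y+.046,.19),[180,0,90]); env.wait(.1); snap("wrist",view)
    print("t",env.read_t())
E
python3 - <<'E'
from h import *
centre((.4388,.2632),75.3,"F")
print(cog("F",(.4388,.2632),.066,.046))
E
```

```text
w1 0.05613769018205351 [0.2 0.8 6.4]
w2 0.05569402823066317 [-1.6 -0.3  5.6]
tool [0.43941439 0.26370308 0.01698221] [ 1.79948111e+02 -7.71347205e-02  7.53035844e+01]
t 18.7667
(array([0.43870007, 0.2624203 ]), np.float64(30.535160302087547), 0.9828774598503085, (np.float64(95.52366570063998), np.float64(205.85815770285467)))
```

```bash
cat >> h.py <<'E'
def goxy(xy,z,yaw,feed=.1,n=2):
    """move so that the measured TCP is at xy"""
    cmd=np.array(xy,float)
    for _ in range(n):
        env.move_linear((*cmd,z),[180,0,yaw],feed=feed); env.wait(.05)
        cmd=cmd+np.array(xy)-env.read_tool_pos()[:2]
    return cmd
def down(cmd,z,zend,yaw,step=.002,lim=8,base=None):
    """lower in steps; returns (z command reached, force change)"""
    while z>zend+1e-6:
        z=max(zend,z-step); env.move_linear((*cmd,z),[180,0,yaw],feed=.04)
        f=env.read_force()-base
        if np.linalg.norm(f)>lim: break
    return z,f
E
python3 - <<'E'
from h import *
x,y=.4388,.2632
env.move_ptp((x,y,.08),[180,0,75.3]); env.move_linear((x,y,.016),feed=.15); env.grasp(60)
p=env.read_tool_pos(); print(p,env.read_gripper_width())
env.move_linear((x,y,.17),feed=.2); yaw=31.8
env.move_ptp((.6295,-.0225,.17),[180,0,yaw]); 
cmd=goxy((.6295,-.0225),.165,yaw); env.wait(.1); base=env.read_force(); print("cmd",cmd,"base",base,env.read_t(),env.read_tool_pos())
z,f=down(cmd,.165,.142,yaw,step=.004,base=base); print(z,f,env.read_tool_pos())
if z<.1421:
    z,f=down(cmd,z,.125,yaw,step=.0015,base=base); print(z,f,env.read_tool_pos())
print(env.read_t())
E
```

```text
[0.43972899 0.26398516 0.01750717] 0.05463786909285517
cmd [ 0.62942004 -0.02249136] base [-0.82881722 -0.69348133 -5.79612631] 23.1917 [ 0.62994254 -0.02356362  0.16508911]
0.142 [1.40789506 0.93654868 0.76443093] [ 0.62919421 -0.02248993  0.1417288 ]
0.125 [1.24140789 0.92533025 0.85479711] [ 0.62940302 -0.02246641  0.12496556]
27.6917
```

Run:
```python
from h import *
cmd=np.array([.6294,-.0225]); yaw=31.8
base=np.array([-.83,-.69,-5.8])
z,f=down(cmd,.125,.086,yaw,step=.005,lim=10,base=base); print(z,f,env.read_tool_pos())
if z<.0861: z,f=down(cmd,z,.081,yaw,step=.001,lim=6,base=base); print(z,f,env.read_tool_pos())
print(env.read_t(),env.read_ft_torque())
if env.read_tool_pos()[2]<.0855:
    env.ungrasp(); env.move_linear((*cmd,.2),feed=.3); print(env.read_t(),env.read_force())
```

```text
0.086 [0.68194667 0.47574427 0.17535885] [ 0.62909701 -0.0225132   0.0856344 ]
0.08299999999999999 [-2.54651977  0.78402582  7.25003034] [ 0.62950548 -0.02252264  0.08360085]
30.6167 [-0.04953018  0.4958421   0.00653422]
31.575 [-0.56056466  0.68581145 -0.7716473 ]
```

Run:
```python
from h import *
snap("top","G")
env.move_ptp((.5,-.2,.2),[180,0,150])
centre((.433,-.2728),84.,None)
p=env.read_tool_pos(); env.grasp(60); print(p,env.read_gripper_width(),env.read_ee_rot())
env.move_linear((.433,-.2728,.05),feed=.1)
env.move_linear((.433,-.2728,.18),feed=.25); yaw=31.7
h=(.6294,-.0225)
env.move_ptp((*h,.17),[180,0,yaw]); cmd=goxy(h,.165,yaw); env.wait(.15); base=env.read_force(); print("base",base,cmd,env.read_tool_pos(),env.read_t())
z,f=down(cmd,.165,.141,yaw,step=.006,base=base); print(z,f)
if z<.1411:
    z,f=down(cmd,z,.129,yaw,step=.002,base=base); print(z,f,env.read_tool_pos())
    if z<.1291: z,f=down(cmd,z,.121,yaw,step=.001,lim=6,base=base); print(z,f,env.read_tool_pos())
print(env.read_t())
```

```text
w1 0.055696394888971414 [0.8 1.1 7. ]
w2 0.05580659585684461 [0.1 0.  6.3]
tool [ 0.43367804 -0.27331606  0.01699679] [1.79915855e+02 5.13665476e-02 8.39999028e+01]
t 38.2833
[ 0.43367804 -0.27331606  0.01699679] 0.054794446588409575 [1.79901643e+02 5.99238763e-02 8.40023317e+01]
base [-0.28801449  0.01875131 -2.96673308] [ 0.62930811 -0.02246871] [ 0.62985583 -0.02170118  0.16509555] 41.7
0.141 [ 0.21248405 -0.00920377 -0.6007596 ]
0.129 [0.61135656 0.19739247 0.08589922] [ 0.62915229 -0.02243798  0.12880846]
0.122 [-2.53270311  0.35512185  9.62811504] [ 0.62957419 -0.0224648   0.12327771]
46.15
```

Run:
```python
from h import *
env.ungrasp(); env.move_linear((.6293,-.0225,.22),feed=.25)
env.move_ptp((.62,.08,.36),[180,0,90]); env.wait(.3); c,im=snap("wrist","H"); print(env.read_t(),env.read_force())
s=env.snapshot("side")[:,:,::-1]
cv2.imwrite("pics/HH.png",np.hstack([cv2.resize(im,(400,300)),cv2.resize(s[120:300,80:320],(400,300))]))
```

```text
48.2833 [-0.09965842  0.34692114 -0.36449302]
```

View pics/HH.png

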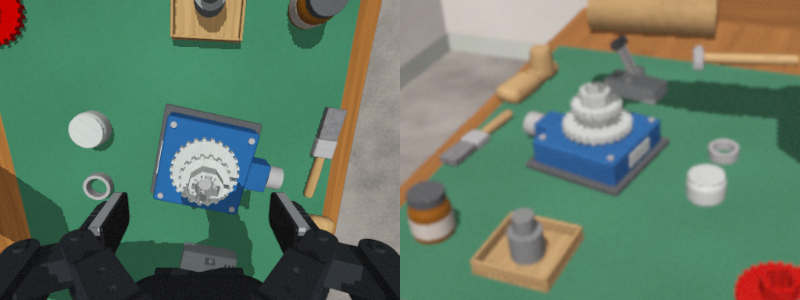

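The picture shows both cogs stacked level on the hub at (205,180), the cap upright in the tray, the lever still on at (620,50), and the bystanders where they were. I'm handing the job in.

```bash
python3 -c "
from cell import env
print(env.close_job(),env.read_t())"
```

```text
the job is handed in; nothing more can be done
the job is handed in; nothing more can be done
```

The job is handed in at about 48 s of the 72 s allowed: the cap stands upright in the tray, both cogs read fully home on the hub, and the brake was already on so I left it alone; the hand-in call returned no verdict.

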